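# Put the lathe faceplates back on their pegs in order of size

## Task

Put the four lathe faceplates back on the pegs of the rack in order of size, hub up, one to each peg: the largest on the peg next to the chuck, and so on down to the smallest at the bowl's end. Each must be right down over its peg and lie flat on the board; lower them on, do not let them drop. Leave the chuck and the bowl where they stand.

Things in the scene. Friction and masses are not known exactly. Their poses are not given: they have to be found in the camera images.
- faceplate_58: the smallest of four loose steel lathe faceplates, lying hub up: a round flange 58 mm in diameter and 8 mm thick with a round hub 38 mm in diameter on top, 42 mm high in all; a 25 mm bore runs right through on the axis. Weighs about 0.30 kg. Origin on the axis at the underside, z up along the axis; grip it by the hub
- faceplate_71: the second smallest of four loose steel lathe faceplates, lying hub up: a round flange 71 mm in diameter and 8 mm thick with a round hub 38 mm in diameter on top, 42 mm high in all; a 25 mm bore runs right through on the axis. Weighs about 0.38 kg. Origin on the axis at the underside, z up along the axis; grip it by the hub
- faceplate_84: the second largest of four loose steel lathe faceplates, lying hub up: a round flange 84 mm in diameter and 8 mm thick with a round hub 38 mm in diameter on top, 42 mm high in all; a 25 mm bore runs right through on the axis. Weighs about 0.48 kg. Origin on the axis at the underside, z up along the axis; grip it by the hub
- faceplate_97: the largest of four loose steel lathe faceplates, lying hub up: a round flange 97 mm in diameter and 8 mm thick with a round hub 38 mm in diameter on top, 42 mm high in all; a 25 mm bore runs right through on the axis. Weighs about 0.60 kg. Origin on the axis at the underside, z up along the axis; grip it by the hub
- peg_a: one of four alike fixed wooden pegs standing in a straight row, 100 mm apart, on the rack, a fixed wooden board 400 by 110 mm and 18 mm thick lying on the bench; the letter says nothing of its place in the row. The peg is 37 mm high and tapers from 19 mm thick at the foot to 9 mm at the tip, so a faceplate's bore goes over it with room. Origin on the peg's axis at its foot, level with the board's top face; z up
- peg_b: one of four alike fixed wooden pegs standing in a straight row, 100 mm apart, on the rack, a fixed wooden board 400 by 110 mm and 18 mm thick lying on the bench; the letter says nothing of its place in the row. The peg is 37 mm high and tapers from 19 mm thick at the foot to 9 mm at the tip, so a faceplate's bore goes over it with room. Origin on the peg's axis at its foot, level with the board's top face; z up
- peg_c: one of four alike fixed wooden pegs standing in a straight row, 100 mm apart, on the rack, a fixed wooden board 400 by 110 mm and 18 mm thick lying on the bench; the letter says nothing of its place in the row. The peg is 37 mm high and tapers from 19 mm thick at the foot to 9 mm at the tip, so a faceplate's bore goes over it with room. Origin on the peg's axis at its foot, level with the board's top face; z up
- peg_d: one of four alike fixed wooden pegs standing in a straight row, 100 mm apart, on the rack, a fixed wooden board 400 by 110 mm and 18 mm thick lying on the bench; the letter says nothing of its place in the row. The peg is 37 mm high and tapers from 19 mm thick at the foot to 9 mm at the tip, so a faceplate's bore goes over it with room. Origin on the peg's axis at its foot, level with the board's top face; z up
- chuck: a dark steel four-jaw lathe chuck, 94 mm in diameter and 72 mm high, standing jaws up on the bench just beyond one end of the rack, in line with the pegs, 105 mm from the nearest peg. Loose, 2.4 kg. Origin on its axis at the underside; z up
- bowl: a small turned wooden bowl, 92 mm across and 58 mm high, standing on the bench just beyond the other end of the rack, in line with the pegs, 105 mm from the nearest peg. Loose, 0.35 kg. Origin on its axis at the underside; z up
Things that resemble listed ones, but are neither listed nor needed, are in the scene too. What is shaped like the faceplate_71 but blue, green or turquoise is not meant.

How it is judged (in metres and radians):
At the end, for the whole second after the job is handed in: Faceplates on the pegs, largest to smallest from chuck end to bowl end; each axis within 8 mm of its peg's, underside within 4 mm of the board's top, hub up, tilt under 0.06 rad, released and at rest; chuck and bowl within 20 mm of their starts ((horizontal distance between faceplate_97 and peg_a below 0.008 m or horizontal distance between faceplate_97 and peg_b below 0.008 m or horizontal distance between faceplate_97 and peg_c below 0.008 m or horizontal distance between faceplate_97 and peg_d below 0.008 m) and horizontal distance between faceplate_97 and chuck between 0.07 and 0.14 m and height (world z) of faceplate_97 between 0.014 and 0.022 m and angle between each of faceplate_97, faceplate_84, faceplate_71, faceplate_58's own z axis and vertical below 0.06 rad and linear speed of each of faceplate_97, faceplate_84, faceplate_71, faceplate_58 below 0.02 m/s and angular speed of each of faceplate_97, faceplate_84, faceplate_71, faceplate_58 below 0.2 rad/s and contact force between each of faceplate_97, faceplate_84, faceplate_71, faceplate_58 and the fingers below 0.1 N and (horizontal distance between faceplate_84 and peg_a below 0.008 m or horizontal distance between faceplate_84 and peg_b below 0.008 m or horizontal distance between faceplate_84 and peg_c below 0.008 m or horizontal distance between faceplate_84 and peg_d below 0.008 m) and horizontal distance between faceplate_84 and chuck between 0.17 and 0.24 m and height (world z) of faceplate_84 between 0.014 and 0.022 m and (horizontal distance between faceplate_71 and peg_a below 0.008 m or horizontal distance between faceplate_71 and peg_b below 0.008 m or horizontal distance between faceplate_71 and peg_c below 0.008 m or horizontal distance between faceplate_71 and peg_d below 0.008 m) and horizontal distance between faceplate_71 and chuck between 0.27 and 0.34 m and height (world z) of faceplate_71 between 0.014 and 0.022 m and (horizontal distance between faceplate_58 and peg_a below 0.008 m or horizontal distance between faceplate_58 and peg_b below 0.008 m or horizontal distance between faceplate_58 and peg_c below 0.008 m or horizontal distance between faceplate_58 and peg_d below 0.008 m) and horizontal distance between faceplate_58 and chuck between 0.37 and 0.44 m and height (world z) of faceplate_58 between 0.014 and 0.022 m and distance of each of chuck, bowl from where it was at the start of the episode below 0.02 m); the robot touches nothing.
It fails at once if the chuck or the bowl is knocked more than 20 mm from its place (distance of any of chuck, bowl from where it was at the start of the episode above 0.02 m).
It fails at once if a faceplate is let fall: it moves faster than 0.8 m/s (a free drop of more than about 30 mm) while the fingers do not hold it ((linear speed of faceplate_97 above 0.8 m/s and contact force between faceplate_97 and the fingers below 0.5 N) or (linear speed of faceplate_84 above 0.8 m/s and contact force between faceplate_84 and the fingers below 0.5 N) or (linear speed of faceplate_71 above 0.8 m/s and contact force between faceplate_71 and the fingers below 0.5 N) or (linear speed of faceplate_58 above 0.8 m/s and contact force between faceplate_58 and the fingers below 0.5 N)).
It also fails if it takes over 102 s, if anything falls off the work surface, if the arm or the gripper's body presses on something with over 40 N, if the wrist force passes 120 N, or if a joint passes its speed limit or range.

## Robot

A 6-joint arm with a two-finger parallel gripper is mounted at the origin on the work surface. World frame = base frame: x ahead of the robot, y to its left, z up, the work surface at z = 0. Lengths are in m, angles in degrees, forces in N, time in s.
With the tool pointing down it reaches from about 0.4 to 0.825 m from the base axis. Payload 7 kg.
Tool frame: the origin (TCP) lies between the finger pads; the fingertips stand 17 mm ahead of it and the grasp point (between the pads) lies 2 mm behind it; x points along the fingers, y is the direction in which the jaws open and shut, and the axes are right-handed (so a half turn about x gives the same grasp; the last joint's range is limited). The gripper opens to 88 mm and grips with 3 to 60 N. Pads are 19 mm wide; open, the fingers measure 130 mm over their backs; the gripper's body (78 mm by 193 mm) begins 47 mm behind the grasp point.
Start: joints at [16.507, 20.546, 0.682, 0, -70.136, -16.507], TCP at [0.675, -0, 0.244] pointing down, gripper open.
Joint ranges: [-176.03, 176.03], [-82.01, 121.73], [-58.28, 71.71], [-173.87, 95.51], [-174.79, -0.11], [-173.66, 173.66]. Speed limits (degrees/s): [136.94, 136.94, 172.46, 180, 180, 180].

## Interface

Orientations are given as [roll, pitch, yaw] about the fixed x, y, z axes, in that order (R = Rz(yaw) Ry(pitch) Rx(roll)).
In Python, from plant import r gives the robot as it stands.
- The arm moves only by the shell command python3 -m jog 'ROWS' [FORCE]. ROWS is a JSON object of lists of equal length, an entry for each row: "fingers": the opening, from 0 (shut) to 1 (fully open); "dp": the shift along the tool's x, y, z in mm, a list of three; "twist": the turn about the tool's x in degrees. In form: {"fingers": [fingers, ...], "dp": [[dx, dy, dz], ...], "twist": [twist, ...]}. A call has exactly 5 rows; each row is the pose to reach, as a shift and turn from the pose measured when the call began, along the tool's axes at that moment; what a row does not reach only later rows make up. A row lasts 1/10 s, in which the tool goes at most 50 mm and 8.59 degrees, less where a joint would pass 70% of its speed; a pose out of reach is approached as far as the arm can. A call with a gripper value outside its range is refused whole. The fingers move at their own pace and stop on an object; FORCE is the grip in N (left out, the last holds). Time passes only in rows, so rows that repeat a pose let the fingers close, or fill a call up. It gives the time, the measured TCP pose, the force and the opening at its end, in the units of the state.
- r.get_state(): the state, without advancing time (a new reading comes with each control period).
- r.capture(name): name is "scene" or "side" or "wrist"; returns a dict with "frame" (420x560x3 uint8, red, green, blue), "intrinsics" (3x3 intrinsics, pixels), "pose" (4x4, takes a point from camera to world coordinates). Camera axes: x right, y down, z forward; pixel columns grow to the right and rows downward; lengths in m; the calibration is good to about 2 mm. A picture is of the moment at which its call begins. There is no depth.
- r.close_job(): hands the job in, once; it reports no verdict.
The state is a dict: "time_s": time; "joints": joint angles; "qd": joint speeds; "joint_torque": joint torques, N m; "tcp_pos": TCP position; "eef_rot": TCP orientation; "contact_force": force on the tool from outside, world axes, zero at the start; "moment": the same for the moment, N m; "gripper_width": finger opening in m.
Only numpy, scipy, OpenCV 4.12 (cv2) and the standard library are available. Lean on these libraries where they do the work, as an engineer would, in place of code of your own. Each camera call takes 0.05 s, during which the arm holds its last target. There are 200 camera calls.

## Working session

There is one attempt and no reset: what is moved stays moved. The work goes in short steps, Python scripts to look and compute and a shell command to move; the robot and the scene stay as the last step left them, time stands still between calls to the robot, and variables do not carry over. Pictures are saved under pics/ and viewed, on a budget of 14 in all, crops included, one or two more only if the job needs it, and the job is handed in when it is done.

```bash
ls; mkdir -p pics
cat > h.py <<'E'
import numpy as np, cv2
from plant import r
def cap(n, f=None):
    c=r.capture(n); 
    if f: cv2.imwrite('pics/'+f, cv2.cvtColor(c['frame'],cv2.COLOR_RGB2BGR))
    return c
def ray(c,u,v,z):
    K=np.array(c['intrinsics']);T=np.array(c['pose'])
    d=T[:3,:3]@np.linalg.solve(K,[u,v,1.]);o=T[:3,3]
    return o+d*(z-o[2])/d[2]
def proj(c,p):
    K=np.array(c['intrinsics']);T=np.array(c['pose'])
    q=K@(T[:3,:3].T@(np.asarray(p)-T[:3,3])); return q[:2]/q[2]
E
python3 - <<'E'
from h import *
import pickle
d={}
for n in('scene','side','wrist'):
    d[n]=cap(n,n+'0.png'); print(n,np.round(d[n]['pose'],3).tolist(),np.round(d[n]['intrinsics'],1).tolist())
pickle.dump(d,open('d0.pkl','wb'))
print(r.get_state())
E
```

```text
pics
scene [[0.418, 0.697, -0.582, 0.936], [0.908, -0.317, 0.273, -0.19], [0.006, -0.643, -0.766, 0.623], [0.0, 0.0, 0.0, 1.0]] [[405.5, 0.0, 283.9], [0.0, 405.5, 205.9], [0.0, 0.0, 1.0]]
side [[-0.999, -0.019, 0.03, 0.472], [-0.036, 0.543, -0.839, 0.804], [0.0, -0.84, -0.543, 0.592], [0.0, 0.0, 0.0, 1.0]] [[390.1, 0.0, 277.1], [0.0, 390.1, 207.2], [0.0, 0.0, 1.0]]
wrist [[-1.0, -0.0, -0.002, 0.675], [-0.001, 0.96, 0.279, -0.075], [0.002, 0.279, -0.96, 0.383], [0.0, 0.0, 0.0, 1.0]] [[295.6, 0.0, 277.0], [0.0, 295.6, 209.7], [0.0, 0.0, 1.0]]
{'time_s': 0.15, 'joints': array([ 1.65064708e+01,  2.05828203e+01,  6.43163401e-01, -1.54704676e-02,
       -7.01387849e+01, -1.65056208e+01]), 'qd': array([-0.00527658, -0.13706064,  0.12930498,  0.08119443, -0.02208854,
       -0.00729782]), 'joint_torque': array([ 1.39394037e-04, -5.83274567e+01,  2.93289685e+01,  7.00122759e+00,
        8.75052094e-03, -9.76538854e-05]), 'tcp_pos': array([ 6.74608284e-01, -3.77069261e-05,  2.42805886e-01]), 'eef_rot': array([  96.00237374,   89.92022078, -174.00204215]), 'contact_force': array([-0.02550678, -0.24869183,  0.19288745]), 'moment': array([-0.01670494, -0.00383551,  0.02509137]), 'gripper_width': 0.08770703654952901}
```

View pics/scene0.png

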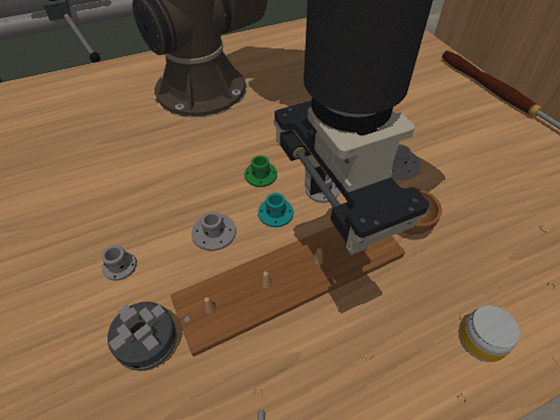

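View pics/wrist0.png

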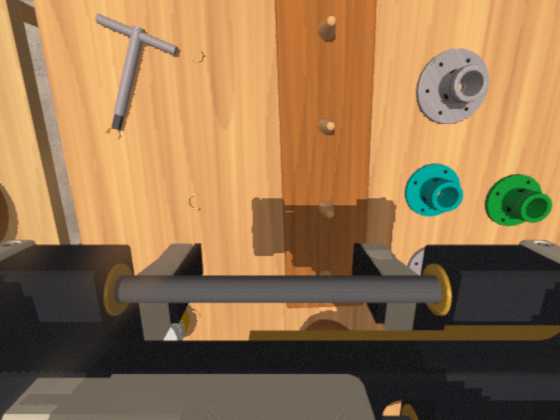

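View pics/side0.png

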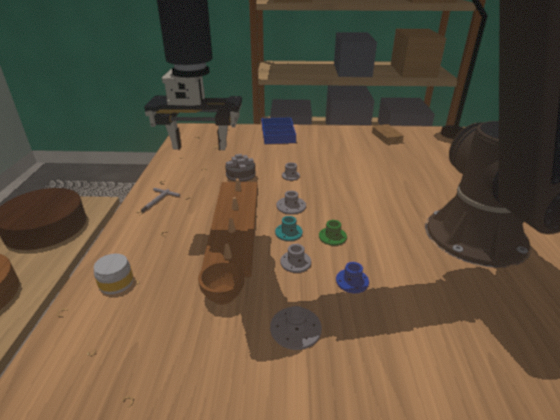

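Scene: chuck (141,334), pegs (208,304), (266,279), (319,256), fourth hidden, bowl (425,210). Side: four grey faceplates at (291,172), (291,202), (296,258), (296,328). The look-alikes are turquoise (289,229), green (333,233) and blue (352,278). The fourth grey one, at (296,328), needs a close look.

Run:
```python
from h import *
import pickle
d=pickle.load(open('d0.pkl','rb'))
im=cv2.cvtColor(d['side']['frame'],cv2.COLOR_RGB2BGR)[150:350,195:380]
cv2.imwrite('pics/c1.png',cv2.resize(im,None,fx=3,fy=3,interpolation=cv2.INTER_CUBIC))
s,w,c=d['side'],d['wrist'],d['scene']
for n,u,v,z in[('58',291,176,.0),('71/84',291,204,0.008),('tq',289,231,.008),('c',296,261,.008),('D',296,328,.008),('chuck',240,168,.072),('bowl',221,279,.058)]: print('side',n,ray(s,u,v,z).round(3))
for n,u,v,z in[('58',119,268,.0),('84',213,231,.008),('tq',276,211,.008),('D',402,163,.008),('chuck',141,325,.072),('bowl',425,208,.058),('p1',208,297,.055),('p2',266,272,.055),('p3',319,250,.055)]: print('scene',n,ray(c,u,v,z).round(3))
for n,u,v,z in[('p1',331,21,.055),('p2',331,126,.055),('p3',330,207,.055),('A',453,86,.008),('tq',434,189,.008)]: print('wrist',n,ray(w,u,v,z).round(3))
```

```text
side 58 [ 0.467 -0.295  0.   ]
side 71/84 [ 0.466 -0.116  0.008]
side tq [0.47  0.011 0.008]
side c [0.453 0.126 0.008]
side D [0.454 0.315 0.008]
side chuck [ 0.616 -0.205  0.072]
side bowl [0.602 0.243 0.058]
scene 58 [ 0.472 -0.294  0.   ]
scene 84 [ 0.469 -0.118  0.008]
scene tq [0.474 0.01  0.008]
scene D [0.464 0.315 0.008]
scene chuck [ 0.633 -0.27   0.072]
scene bowl [0.617 0.243 0.058]
scene p1 [ 0.622 -0.17   0.055]
scene p2 [ 0.618 -0.072  0.055]
scene p3 [0.616 0.026 0.055]
wrist p1 [ 0.622 -0.171  0.055]
wrist p2 [ 0.617 -0.072  0.055]
wrist p3 [0.613 0.017 0.055]
wrist A [ 0.467 -0.118  0.008]
wrist tq [0.471 0.006 0.008]
```

View pics/c1.png

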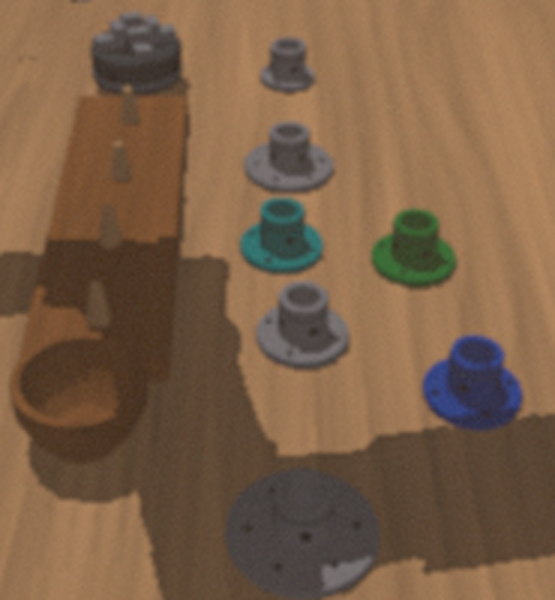

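What could be mistaken for a target, by side-image pixel: turquoise (289,229), green (333,233) and blue (352,278) are coloured decoys and rejected. The crop confirms four grey ones. Diameters from pixel width times range come to about 59 mm at (291,172), 82 mm at (291,202), 71 mm at (296,258) and 99 mm at (296,328), the last one in shadow. These match 58, 84, 71 and 97. I'll start with 97.

```bash
cat >> h.py <<'E'
from scipy.spatial.transform import Rotation as Ro
def go(x,y,z):
    s=r.get_state();R=Ro.from_euler('xyz',s['eef_rot'],degrees=True).as_matrix()
    print('tcp',np.round(s['tcp_pos'],4),'t',round(s['time_s'],2),'w',round(s['gripper_width'],4),'F',np.round(s['contact_force'],1),'\n axes',R.round(3).T.tolist(),'\n dp mm',(1000*R.T@(np.array([x,y,z])-s['tcp_pos'])).round(1))
E
python3 -c "
from h import *
go(.459,.315,.150)"
```

```text
tcp [ 0.6746 -0.      0.2428] t 0.15 w 0.0877 F [-0.  -0.2  0.2] 
 axes [[-0.001, -0.0, -1.0], [-1.0, 0.0, 0.001], [0.0, 1.0, -0.0]] 
 dp mm [ 93.1 215.5 315. ]
```

```bash
python3 -m jog '{"fingers":[1,1,1,1,1],"dp":[[0,25,40],[5,50,75],[15,75,115],[25,100,150],[40,120,180]],"twist":[0,0,0,0,0]}' 20; python3 -m jog '{"fingers":[1,1,1,1,1],"dp":[[10,25,35],[30,50,75],[40,75,110],[53,95,135],[53,95,135]],"twist":[0,0,0,0,0]}'
python3 - <<'E'
from h import *
go(.459,.315,.15); w=cap('wrist','w1.png'); import pickle; pickle.dump(w,open('w1.pkl','wb'))
c=cap('scene','s1.png');s=cap('side')
a=cv2.cvtColor(c['frame'],cv2.COLOR_RGB2BGR);cv2.imwrite('pics/s1.png',a)
pickle.dump((c,s),open('cs1.pkl','wb'))
E
```

```text
time_s: 0.65
tcp_pos: [0.5535, 0.1816, 0.2032]
eef_rot: [23.0, 90.0, 113.0]
contact_force: [0.6, 0.9, 0.3]
gripper_width: 0.0875
time_s: 1.15
tcp_pos: [0.4557, 0.3184, 0.1485]
eef_rot: [113.4, 89.9, -156.4]
contact_force: [0.3, 0.5, -0.0]
gripper_width: 0.0877
tcp [0.4557 0.3184 0.1485] t 1.15 w 0.0877 F [ 0.3  0.5 -0. ] 
 axes [[-0.002, -0.001, -1.0], [-1.0, -0.004, 0.002], [-0.004, 1.0, -0.001]] 
 dp mm [-1.5 -3.3 -3.5]
```

View pics/w1.png

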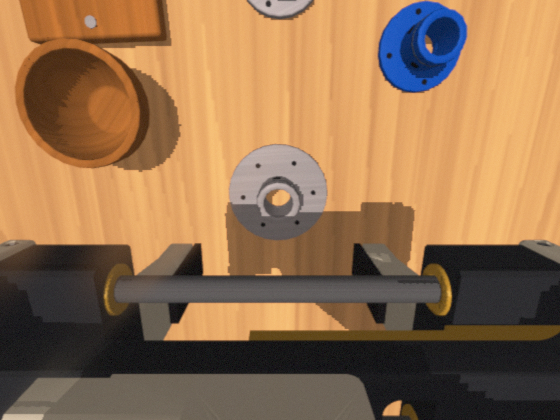

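View pics/s1.png

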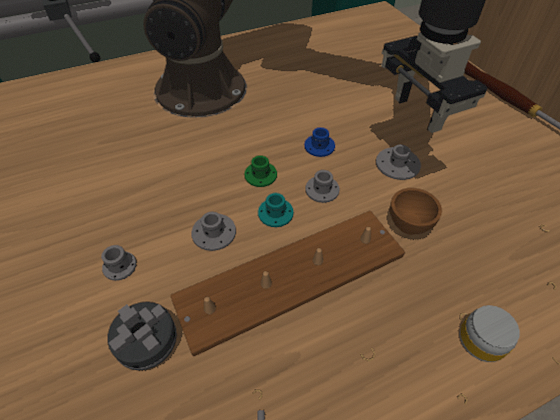

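Wrist: the 97 plate is at (278,192), its hub top at (280,197), bowl at upper left. Scene: all four peg tips are now visible at (208,298), (266,272), (318,250), (366,229), and the 71 plate's hub is at (322,176).

Run:
```python
from h import *
import pickle
w=pickle.load(open('w1.pkl','rb'));c,s=pickle.load(open('cs1.pkl','rb'))
print('97',ray(w,278.5,192,.008).round(4),ray(w,280,197,.042).round(4))
print('97 scene',ray(c,399,162,.008).round(4), ray(c,401,151,.042).round(4))
for n,u,v,z in[('71 fl',323,187.5,.008),('71 hub',322.5,175,.042),('84 fl',214,231,.008),('84hub',212,218,.042),('58hub',114.5,253,.042),('58fl',119,265,.008)]: print(n,ray(c,u,v,z).round(4))
for n,u,v in[('p1',208,298),('p2',266,272),('p3',318.5,250),('p4',366.5,229)]: print(n,ray(c,u,v,.054).round(4))
b=ray(c,417,203,.058); print('bowl',b)
```

```text
97 [0.454  0.3073 0.008 ] [0.453 0.304 0.042]
97 scene [0.4585 0.3105 0.008 ] [0.4588 0.3062 0.042 ]
71 fl [0.4566 0.1235 0.008 ]
71 hub [0.4527 0.1213 0.042 ]
84 fl [ 0.4698 -0.1159  0.008 ]
84hub [ 0.466 -0.114  0.042]
58hub [ 0.4699 -0.2884  0.042 ]
58fl [ 0.4715 -0.2914  0.008 ]
p1 [ 0.6228 -0.1704  0.054 ]
p2 [ 0.6175 -0.0713  0.054 ]
p3 [0.615  0.0256 0.054 ]
p4 [0.611  0.1226 0.054 ]
bowl [0.60090775 0.2368312  0.058     ]
```

```bash
python3 -m jog '{"fingers":[1,1,1,1,1],"dp":[[30,2,-12],[70,2,-12],[105,2,-12],[117,2,-12],[117,2,-12]],"twist":[0,0,0,0,0]}'
python3 - <<'E'
from h import *
go(.4535,.306,.031); w=cap('wrist','w2.png')
E
```

```text
time_s: 1.8
tcp_pos: [0.4565, 0.3032, 0.0323]
eef_rot: [137.6, 89.8, -132.4]
contact_force: [0.7, -0.4, 1.1]
gripper_width: 0.0876
tcp [0.4565 0.3032 0.0323] t 1.8 w 0.0876 F [ 0.7 -0.4  1.1] 
 axes [[-0.002, -0.002, -1.0], [-1.0, 0.0, 0.002], [0.0, 1.0, -0.002]] 
 dp mm [1.3 3.  2.8]
```

View pics/w2.png

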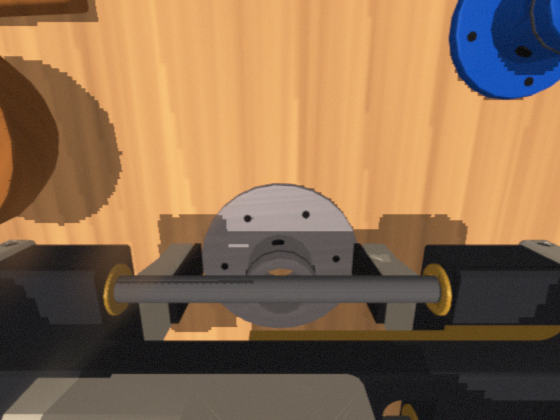

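Wrist: the 97 flange spans columns 203–357 and rows 184–326, with the hub between the fingers.

Run:
```python
from h import *
w=cap('wrist')
for p in [(280,184),(280,326.5),(203,254),(357,254)]: print(ray(w,*p,.008).round(4))
go(.4535,.306,.031)
```

```text
[0.4556 0.2626 0.008 ]
[0.4552 0.3582 0.008 ]
[0.5025 0.3061 0.008 ]
[0.4083 0.306  0.008 ]
tcp [0.4575 0.305  0.0346] t 1.9 w 0.0876 F [0.5 0.5 0.7] 
 axes [[0.001, 0.001, -1.0], [-1.0, -0.001, -0.001], [-0.001, 1.0, 0.001]] 
 dp mm [3.6 4.  1. ]
```

```bash
python3 -m jog '{"fingers":[1,1,0.4,0.3,0.3],"dp":[[3,2,5],[3,2,5],[3,2,5],[3,2,5],[3,2,5]],"twist":[0,0,0,0,0]}' 40;python3 -m jog '{"fingers":[0.2,0.2,0.2,0.2,0.2],"dp":[[0,0,0],[0,0,0],[0,0,0],[0,0,0],[0,0,0]],"twist":[0,0,0,0,0]}' 40;
python3 -m jog '{"fingers":[0.2,0.2,0.2,0.2,0.2],"dp":[[-30,0,0],[-70,0,0],[-110,0,0],[-125,0,0],[-125,0,0]],"twist":[0,0,0,0,0]}'; python3 -c "
from h import *
go(.622,-.1715,.16)
s=cap('wrist','w3.png')"
```

```text
time_s: 2.4
tcp_pos: [0.4555, 0.3101, 0.0319]
eef_rot: [-36.2, 89.9, 53.9]
contact_force: [1.0, -0.1, 0.1]
gripper_width: 0.0692
time_s: 2.9
tcp_pos: [0.4554, 0.31, 0.0318]
eef_rot: [-33.2, 89.9, 56.8]
contact_force: [-0.8, 0.4, 1.0]
gripper_width: 0.0364
time_s: 3.4
tcp_pos: [0.4558, 0.3106, 0.1589]
eef_rot: [-34.5, 89.7, 55.6]
contact_force: [0.7, 0.4, -6.2]
gripper_width: 0.0363
tcp [0.4558 0.3106 0.1589] t 3.4 w 0.0363 F [ 0.7  0.4 -6.2] 
 axes [[0.003, 0.005, -1.0], [-1.0, -0.001, -0.003], [-0.001, 1.0, 0.005]] 
 dp mm [  -2.8 -165.7 -482.3]
```

View pics/w3.png

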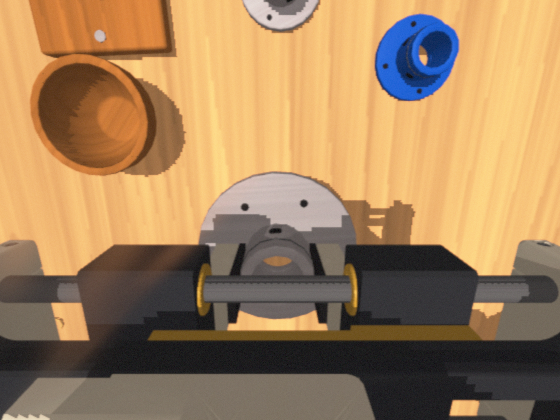

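97 is held squarely. Carrying it to the peg next to the chuck.

```bash
python3 -m jog '{"fingers":[0.2,0.2,0.2,0.2,0.2],"dp":[[0,-8,-25],[0,-23,-65],[0,-38,-110],[0,-53,-155],[0,-68,-200]],"twist":[0,0,0,0,0]}'; python3 -m jog '{"fingers":[0.2,0.2,0.2,0.2,0.2],"dp":[[0,-15,-45],[0,-30,-90],[0,-45,-135],[0,-60,-175],[0,-73,-215]],"twist":[0,0,0,0,0]}'; python3 -m jog '{"fingers":[0.2,0.2,0.2,0.2,0.2],"dp":[[0,-12,-35],[0,-20,-60],[0,-22,-67],[0,-22,-67],[0,-22,-67]],"twist":[0,0,0,0,0]}'; python3 -c "
from h import *
go(.622,-.171,.16)"
```

```text
time_s: 3.95
tcp_pos: [0.5218, 0.1076, 0.1538]
eef_rot: [75.6, 89.8, 165.6]
contact_force: [1.6, 0.5, -5.1]
gripper_width: 0.0366
time_s: 4.45
tcp_pos: [0.5938, -0.1093, 0.1502]
eef_rot: [83.1, 89.6, 173.1]
contact_force: [0.5, 0.3, -4.6]
gripper_width: 0.0362
time_s: 4.95
tcp_pos: [0.6147, -0.1756, 0.1482]
eef_rot: [81.9, 89.4, 171.9]
contact_force: [-0.3, 0.9, -4.2]
gripper_width: 0.0366
tcp [ 0.6147 -0.1756  0.1482] t 4.95 w 0.0366 F [-0.3  0.9 -4.2] 
 axes [[-0.011, 0.002, -1.0], [-1.0, 0.0, 0.011], [0.0, 1.0, 0.002]] 
 dp mm [-11.9  -7.1   4.7]
```

```bash
python3 -m jog '{"fingers":[0.2,0.2,0.2,0.2,0.2],"dp":[[10,-7,5],[30,-7,5],[45,-7,5],[50,-7,5],[50,-7,5]],"twist":[0,0,0,0,0]}'
python3 - <<'E'
from h import *
go(.622,-.171,.07)
for n in ('scene','side'):
    c=cap(n);f=cv2.cvtColor(c['frame'],cv2.COLOR_RGB2BGR)
    u,v=proj(c,[.622,-.171,.06]).astype(int)
    if n=='side': a=cv2.resize(f[v-45:v+45,u-65:u+65],(390,270))
    else: b=cv2.resize(f[v-65:v+65,u-90:u+90],(390,270))
cv2.imwrite('pics/p1.png',np.hstack([b,a]))
E
```

```text
time_s: 5.45
tcp_pos: [0.6208, -0.1695, 0.097]
eef_rot: [82.9, 89.3, 172.9]
contact_force: [-0.0, 1.0, -5.7]
gripper_width: 0.0362
tcp [ 0.6208 -0.1695  0.097 ] t 5.45 w 0.0362 F [-0.   1.  -5.7] 
 axes [[-0.013, 0.002, -1.0], [-1.0, -0.001, 0.013], [-0.001, 1.0, 0.002]] 
 dp mm [27.  -1.6 -1.5]
```

View pics/p1.png

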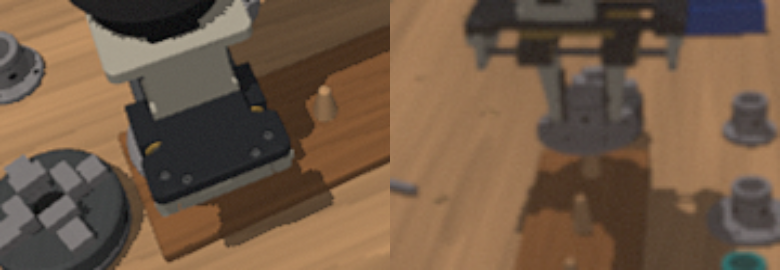

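The 97 plate hangs level above the first peg and clear of the chuck. Lowering now.

```bash
python3 -m jog '{"fingers":[0.2,0.2,0.2,0.2,0.2],"dp":[[5,-1.5,-1.5],[10,-1.5,-1.5],[15,-1.5,-1.5],[20,-1.5,-1.5],[25,-1.5,-1.5]],"twist":[0,0,0,0,0]}'; python3 -c "
from h import *
go(.622,-.171,.05)"
```

```text
time_s: 6.05
tcp_pos: [0.6229, -0.1716, 0.0731]
eef_rot: [82.6, 89.4, 172.7]
contact_force: [0.8, -0.1, -5.2]
gripper_width: 0.0362
tcp [ 0.6229 -0.1716  0.0731] t 6.05 w 0.0362 F [ 0.8 -0.1 -5.2] 
 axes [[-0.01, 0.001, -1.0], [-1.0, -0.0, 0.01], [-0.0, 1.0, 0.001]] 
 dp mm [23.1  0.7  0.6]
```

```bash
python3 -m jog '{"fingers":[0.2,0.2,0.2,0.2,0.2],"dp":[[5,1,0],[10,1,0],[15,1,0],[19,1,0],[21,1,0]],"twist":[0,0,0,0,0]}'; python3 -c "
from h import *
go(.622,-.171,.05)"
```

```text
time_s: 6.55
tcp_pos: [0.6215, -0.1716, 0.0516]
eef_rot: [82.9, 89.4, 172.9]
contact_force: [0.7, 0.9, -4.7]
gripper_width: 0.0364
tcp [ 0.6215 -0.1716  0.0516] t 6.55 w 0.0364 F [ 0.7  0.9 -4.7] 
 axes [[-0.011, 0.001, -1.0], [-1.0, -0.0, 0.011], [-0.0, 1.0, 0.001]] 
 dp mm [ 1.6 -0.5  0.6]
```

```bash
python3 -m jog '{"fingers":[0.2,0.2,0.6,0.8,0.9],"dp":[[1.5,0,0],[2.5,0,0],[2,0,0],[2,0,0],[2,0,0]],"twist":[0,0,0,0,0]}'; python3 -m jog '{"fingers":[1,1,1,1,1],"dp":[[-5,0,0],[-25,0,0],[-60,0,0],[-95,0,0],[-100,0,0]],"twist":[0,0,0,0,0]}';  python3 -m jog '{"fingers":[1,1,1,1,1],"dp":[[0,35,12],[0,80,30],[0,125,47],[0,152,56],[0,152,56]],"twist":[0,0,0,0,0]}'
python3 - <<'E'
from h import *
go(.4675,-.116,.15); w=cap('wrist'); c=cap('scene')
import pickle;pickle.dump(w,open('w4.pkl','wb'))
a=cv2.cvtColor(w['frame'],cv2.COLOR_RGB2BGR)[:300]; b=cv2.cvtColor(c['frame'],cv2.COLOR_RGB2BGR)[180:380,80:360]
cv2.imwrite('pics/w4.png',np.vstack([a,cv2.resize(b,(560,400))[:290]]))
E
```

```text
time_s: 7.05
tcp_pos: [0.6223, -0.1716, 0.0502]
eef_rot: [83.1, 89.5, 173.2]
contact_force: [0.3, -0.4, 0.2]
gripper_width: 0.0549
time_s: 7.55
tcp_pos: [0.626, -0.1722, 0.1559]
eef_rot: [100.0, 90.0, -169.9]
contact_force: [0.4, -0.1, -0.0]
gripper_width: 0.087
time_s: 8.05
tcp_pos: [0.4706, -0.1157, 0.1567]
eef_rot: [24.3, 90.0, 114.4]
contact_force: [0.5, 0.0, 0.7]
gripper_width: 0.0877
tcp [ 0.4706 -0.1157  0.1567] t 8.05 w 0.0877 F [0.5 0.  0.7] 
 axes [[-0.0, 0.001, -1.0], [-1.0, -0.002, 0.0], [-0.002, 1.0, 0.001]] 
 dp mm [ 6.7  3.1 -0.3]
```

View pics/w4.png

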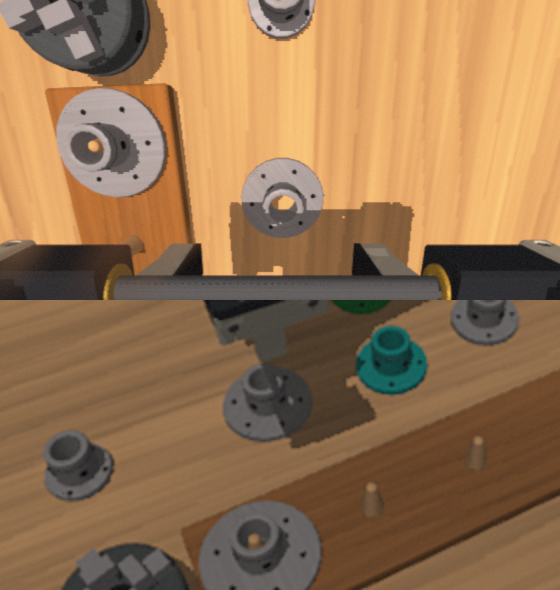

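97 sits flat on the first peg, with the peg tip visible in its bore. The 84 plate's flange in the wrist view spans columns 242–324 and rows 158–237.

Run:
```python
from h import *
import pickle
w=pickle.load(open('w4.pkl','rb'))
t,b,l,rr=[ray(w,*p,.008) for p in [(283,158),(283,237.5),(242,197),(324,197)]]
x,y=(l[0]+rr[0])/2,(t[1]+b[1])/2; print(x,y,b[1]-t[1],l[0]-rr[0], ray(w,284,202,.042))
go(x,y,.032)
```

```text
0.46468442827893414 -0.11723936208868282 0.08249449841957503 0.08247052525525789 [ 0.46450616 -0.12337015  0.042     ]
tcp [ 0.4742 -0.1162  0.1571] t 8.15 w 0.0876 F [ 1.  -0.2 -0.3] 
 axes [[0.002, -0.0, -1.0], [-1.0, -0.002, -0.002], [-0.002, 1.0, -0.0]] 
 dp mm [125.    9.8  -1. ]
```

```bash
python3 -m jog '{"fingers":[1,1,1,1,1],"dp":[[30,8,1],[70,8,1],[110,8,1],[123,8,1],[123,8,1]],"twist":[0,0,0,0,0]}'
python3 - <<'E'
from h import *
go(.466,-.115,.032); w=cap('wrist','w5.png')
import pickle;pickle.dump(w,open('w5.pkl','wb'))
E
```

```text
time_s: 8.65
tcp_pos: [0.4658, -0.1157, 0.0317]
eef_rot: [105.6, 89.8, -164.3]
contact_force: [-0.3, -0.0, 0.4]
gripper_width: 0.0876
tcp [ 0.4658 -0.1157  0.0317] t 8.65 w 0.0876 F [-0.3 -0.   0.4] 
 axes [[-0.003, -0.001, -1.0], [-1.0, -0.002, 0.003], [-0.002, 1.0, -0.001]] 
 dp mm [-0.3 -0.2  0.7]
```

View pics/w5.png

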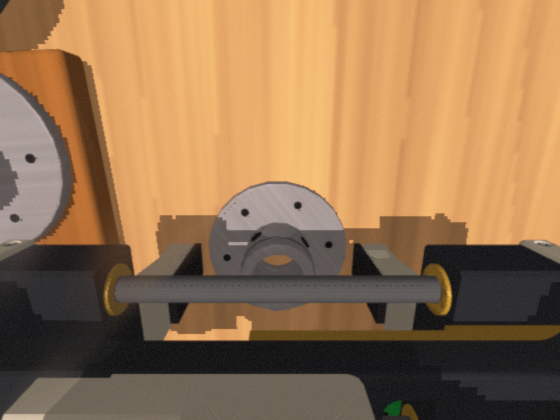

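Wrist: 84's flange spans columns 210–347 and rows 182–310.

Run:
```python
from h import *
import pickle
w=pickle.load(open('w5.pkl','rb'))
t,b,l,rr=[ray(w,*p,.008) for p in [(279,182),(279,310),(210,243),(347,243)]]
x,y=(l[0]+rr[0])/2,(t[1]+b[1])/2; print(x,y,b[1]-t[1],l[0]-rr[0])
go(x,y,.032)
```

```text
0.4649588913401418 -0.11733241944936548 0.08313067643004074 0.08182354541342823
tcp [ 0.4668 -0.1155  0.0331] t 8.7 w 0.0879 F [-0.   0.5  0.3] 
 axes [[-0.001, -0.001, -1.0], [-1.0, -0.002, 0.001], [-0.002, 1.0, -0.001]] 
 dp mm [ 1.1  1.8 -1.8]
```

```bash
python3 -m jog '{"fingers":[1,1,0.4,0.3,0.2],"dp":[[1,2,-2],[1,2,-2],[1,2,-2],[1,2,-2],[1,2,-2]],"twist":[0,0,0,0,0]}' 40;python3 -m jog '{"fingers":[0.2,0.2,0.2,0.2,0.2],"dp":[[0,0,0],[0,0,0],[0,0,0],[0,0,0],[0,0,0]],"twist":[0,0,0,0,0]}' 40;
python3 -m jog '{"fingers":[0.2,0.2,0.2,0.2,0.2],"dp":[[-25,0,0],[-60,0,0],[-90,0,0],[-100,0,0],[-100,0,0]],"twist":[0,0,0,0,0]}';python3 -m jog '{"fingers":[0.2,0.2,0.2,0.2,0.2],"dp":[[0,-30,10],[0,-75,22],[0,-120,36],[0,-152,45],[0,-152,45]],"twist":[0,0,0,0,0]}'; python3 -c "
from h import *
go(.6178,-.0715,.1)"
```

```text
time_s: 9.2
tcp_pos: [0.4651, -0.1175, 0.0326]
eef_rot: [-155.1, 90.0, -64.9]
contact_force: [-0.3, -0.5, -0.1]
gripper_width: 0.0691
time_s: 9.7
tcp_pos: [0.4653, -0.1174, 0.0327]
eef_rot: [-135.6, 90.0, -45.4]
contact_force: [0.5, 0.5, -0.3]
gripper_width: 0.0364
time_s: 10.2
tcp_pos: [0.4655, -0.1172, 0.1332]
eef_rot: [-86.9, 89.9, 3.2]
contact_force: [0.2, -0.1, -5.0]
gripper_width: 0.0372
time_s: 10.7
tcp_pos: [0.6202, -0.0707, 0.1298]
eef_rot: [173.7, 90.0, -96.2]
contact_force: [-2.6, -0.9, -5.2]
gripper_width: 0.0367
tcp [ 0.6202 -0.0707  0.1298] t 10.7 w 0.0367 F [-2.6 -0.9 -5.2] 
 axes [[-0.0, -0.0, -1.0], [-1.0, -0.003, 0.0], [-0.003, 1.0, -0.0]] 
 dp mm [29.8  2.4 -0.8]
```

```bash
python3 -m jog '{"fingers":[0.2,0.2,0.2,0.2,0.2],"dp":[[0,2.5,-1],[15,2.5,-1],[28,2.5,-1],[30,2.5,-1],[30,2.5,-1]],"twist":[0,0,0,0,0]}';python3 -m jog '{"fingers":[0.2,0.2,0.2,0.2,0.2],"dp":[[5,0,0],[10,0,0],[15,0,0],[20,0,0],[25,0,0]],"twist":[0,0,0,0,0]}'; python3 -c "
from h import *
go(.6178,-.0715,.0515)"
```

```text
time_s: 11.2
tcp_pos: [0.6166, -0.072, 0.0987]
eef_rot: [108.8, 89.9, -161.1]
contact_force: [-0.5, -0.7, -4.1]
gripper_width: 0.0367
time_s: 11.7
tcp_pos: [0.6166, -0.072, 0.0734]
eef_rot: [109.4, 89.9, -160.5]
contact_force: [0.0, 0.0, -4.8]
gripper_width: 0.037
tcp [ 0.6166 -0.072   0.0734] t 11.7 w 0.037 F [ 0.   0.  -4.8] 
 axes [[-0.002, -0.001, -1.0], [-1.0, -0.003, 0.002], [-0.003, 1.0, -0.001]] 
 dp mm [21.9 -1.2  0.5]
```

```bash
python3 -m jog '{"fingers":[0.2,0.2,0.2,0.2,0.2],"dp":[[5,-1,0.5],[10,-1,0.5],[15,-1,0.5],[20,-1,0.5],[21.5,-1,0.5]],"twist":[0,0,0,0,0]}'; python3 -c "
from h import *
go(.6178,-.0715,.0505)"
```

```text
time_s: 12.2
tcp_pos: [0.6172, -0.0715, 0.0511]
eef_rot: [105.1, 89.8, -164.8]
contact_force: [-0.2, 0.5, -3.6]
gripper_width: 0.037
tcp [ 0.6172 -0.0715  0.0511] t 12.2 w 0.037 F [-0.2  0.5 -3.6] 
 axes [[-0.003, -0.001, -1.0], [-1.0, -0.003, 0.003], [-0.003, 1.0, -0.001]] 
 dp mm [ 0.6 -0.6  0. ]
```

```bash
python3 -m jog '{"fingers":[0.2,0.2,0.6,0.8,0.9],"dp":[[1,0,0],[1.5,0,0],[1,0,0],[1,0,0],[1,0,0]],"twist":[0,0,0,0,0]}'; python3 -m jog '{"fingers":[1,1,1,1,1],"dp":[[-5,0,0],[-25,0,0],[-60,0,0],[-95,0,0],[-100,0,0]],"twist":[0,0,0,0,0]}';  python3 -m jog '{"fingers":[1,1,1,1,1],"dp":[[0,20,25],[0,50,60],[0,80,95],[0,110,130],[0,135,160]],"twist":[0,0,0,0,0]}';python3 -m jog '{"fingers":[1,1,1,1,1],"dp":[[0,20,25],[0,27,34],[0,27,34],[0,27,34],[0,27,34]],"twist":[0,0,0,0,0]}'
python3 - <<'E'
from h import *
go(.455,.1225,.15); w=cap('wrist','w6.png')
import pickle;pickle.dump(w,open('w6.pkl','wb'))
E
```

```text
time_s: 12.7
tcp_pos: [0.6179, -0.0715, 0.0507]
eef_rot: [116.1, 89.9, -153.8]
contact_force: [0.5, -0.1, -0.0]
gripper_width: 0.0557
time_s: 13.2
tcp_pos: [0.6208, -0.0714, 0.1561]
eef_rot: [-96.5, 89.6, -6.2]
contact_force: [-0.2, 0.5, 0.9]
gripper_width: 0.0871
time_s: 13.7
tcp_pos: [0.4837, 0.0891, 0.1553]
eef_rot: [-92.5, 89.6, -2.3]
contact_force: [-0.1, 1.3, 0.5]
gripper_width: 0.0875
time_s: 14.2
tcp_pos: [0.4571, 0.1225, 0.155]
eef_rot: [-93.8, 89.6, -3.6]
contact_force: [-0.1, -0.3, 0.7]
gripper_width: 0.0877
tcp [0.4571 0.1225 0.155 ] t 14.2 w 0.0877 F [-0.1 -0.3  0.7] 
 axes [[0.007, -0.0, -1.0], [-1.0, -0.003, -0.007], [-0.003, 1.0, -0.0]] 
 dp mm [ 5.   2.1 -0. ]
```

View pics/w6.png

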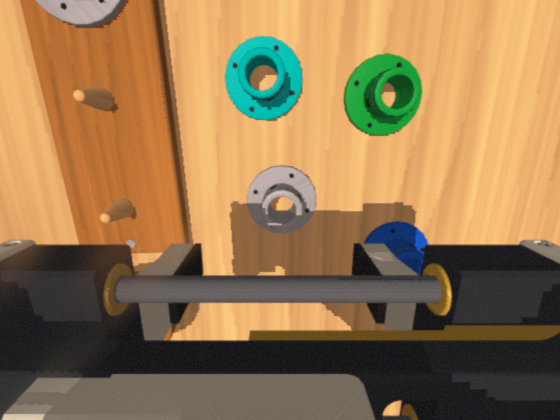

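Wrist: 71's flange spans columns 247–316 and rows 165–233. Blue is at (397,250), near the right finger, so I'm checking the clearance. Peg tips are at (79,95) and (104,217).

Run:
```python
from h import *
import pickle
w=pickle.load(open('w6.pkl','rb'));c,s=pickle.load(open('cs1.pkl','rb'))
t,b,l,rr=[ray(w,*p,.008) for p in [(282,165),(282,233),(247,199),(316,199)]]
x,y=(l[0]+rr[0])/2,(t[1]+b[1])/2; print(x,y,b[1]-t[1],l[0]-rr[0])
print('blue',ray(c,320,146,.008),ray(c,320.5,133,.042)); print('pegs',ray(w,79,96,.055),ray(w,104,217,.055))
go(x,y,.032)
```

```text
0.4537200650994555 0.121273253068447 0.07025968336059762 0.06910825737020937
blue [0.34131799 0.17772594 0.008     ] [0.33683994 0.17851037 0.042     ]
pegs [0.60971399 0.02803021 0.055     ] [0.60600442 0.12506748 0.055     ]
tcp [0.4571 0.1224 0.1549] t 14.25 w 0.0871 F [-0.8  0.4 -0. ] 
 axes [[0.007, -0.001, -1.0], [-1.0, -0.003, -0.007], [-0.003, 1.0, -0.001]] 
 dp mm [122.9   4.2  -1. ]
```

```bash
python3 -m jog '{"fingers":[1,1,1,1,1],"dp":[[30,3.5,-1],[70,3.5,-1],[110,3.5,-1],[122,3.5,-1],[122,3.5,-1]],"twist":[0,0,0,0,0]}'
python3 - <<'E'
from h import *
w=cap('wrist')
g=cv2.cvtColor(w['frame'],cv2.COLOR_RGB2HSV)
go(.4537,.1215,.032)
print([proj(w,p).round(0).tolist() for p in[(.4537,.1215-.0355,.008),(.4537,.1215+.0355,.008)]])
print('sat col', g[170:330:4,int(proj(w,(.4537,.1,.008))[0]),1].tolist())
E
```

```text
time_s: 14.75
tcp_pos: [0.4535, 0.1196, 0.0307]
eef_rot: [-146.4, 89.7, -56.3]
contact_force: [0.8, -0.5, 0.0]
gripper_width: 0.0879
tcp [0.4544 0.1203 0.0321] t 14.8 w 0.0872 F [-0.7 -0.   1.5] 
 axes [[0.005, -0.002, -1.0], [-1.0, -0.002, -0.005], [-0.002, 1.0, -0.002]] 
 dp mm [0.1 0.7 1.2]
[[277.0, 199.0], [277.0, 308.0]]
sat col [130, 130, 132, 129, 131, 133, 130, 103, 24, 27, 23, 25, 25, 26, 24, 24, 26, 29, 22, 26, 28, 23, 20, 85, 141, 137, 21, 4, 15, 11, 19, 17, 18, 14, 23, 21, 23, 119, 138, 145]
```

```bash
python3 -m jog '{"fingers":[1,1,0.4,0.3,0.2],"dp":[[0,1,1.5],[0,1,1.5],[0,1,1.5],[0,1,1.5],[0,1,1.5]],"twist":[0,0,0,0,0]}' 40;python3 -m jog '{"fingers":[0.2,0.2,0.2,0.2,0.2],"dp":[[0,0,0],[0,0,0],[0,0,0],[0,0,0],[0,0,0]],"twist":[0,0,0,0,0]}' 40;
python3 -m jog '{"fingers":[0.2,0.2,0.2,0.2,0.2],"dp":[[-25,0,0],[-60,0,0],[-90,0,0],[-100,0,0],[-100,0,0]],"twist":[0,0,0,0,0]}';python3 -m jog '{"fingers":[0.2,0.2,0.2,0.2,0.2],"dp":[[0,-30,-18],[0,-70,-42],[0,-110,-66],[0,-145,-87],[0,-159,-95]],"twist":[0,0,0,0,0]}'; python3 -c "
from h import *
go(.614,.0265,.1)"
```

```text
time_s: 15.3
tcp_pos: [0.4536, 0.122, 0.0325]
eef_rot: [-108.5, 89.7, -18.4]
contact_force: [0.3, 0.1, 0.4]
gripper_width: 0.069
time_s: 15.8
tcp_pos: [0.4536, 0.122, 0.0325]
eef_rot: [-108.4, 89.7, -18.3]
contact_force: [1.0, 0.3, 0.1]
gripper_width: 0.0378
time_s: 16.3
tcp_pos: [0.4533, 0.1225, 0.1331]
eef_rot: [-91.4, 89.6, -1.3]
contact_force: [0.2, 0.2, -5.7]
gripper_width: 0.0378
time_s: 16.8
tcp_pos: [0.6139, 0.0256, 0.1306]
eef_rot: [-113.5, 89.8, -23.6]
contact_force: [-0.4, 0.7, -4.5]
gripper_width: 0.0376
tcp [0.6139 0.0256 0.1306] t 16.8 w 0.0376 F [-0.4  0.7 -4.5] 
 axes [[0.003, -0.001, -1.0], [-1.0, 0.001, -0.003], [0.001, 1.0, -0.001]] 
 dp mm [30.6 -0.   1. ]
```

```bash
python3 -m jog '{"fingers":[0.2,0.2,0.2,0.2,0.2],"dp":[[0,0,1],[15,0,1],[28,0,1],[31,0,1],[31,0,1]],"twist":[0,0,0,0,0]}';python3 -m jog '{"fingers":[0.2,0.2,0.2,0.2,0.2],"dp":[[5,0,0],[10,0,0],[15,0,0],[20,0,0],[25,0,0]],"twist":[0,0,0,0,0]}'; python3 -c "
from h import *
go(.6135,.0268,.0515)"
```

```text
time_s: 17.3
tcp_pos: [0.6128, 0.0267, 0.0982]
eef_rot: [-161.9, 89.9, -71.9]
contact_force: [-0.3, 1.0, -4.2]
gripper_width: 0.0377
time_s: 17.8
tcp_pos: [0.6128, 0.0266, 0.0729]
eef_rot: [-159.6, 89.9, -69.6]
contact_force: [-1.1, 0.5, -3.6]
gripper_width: 0.0377
tcp [0.6128 0.0266 0.0729] t 17.8 w 0.0377 F [-1.1  0.5 -3.6] 
 axes [[0.001, -0.002, -1.0], [-1.0, 0.0, -0.001], [0.0, 1.0, -0.002]] 
 dp mm [21.4 -0.7  0.2]
```

```bash
python3 -m jog '{"fingers":[0.2,0.2,0.2,0.2,0.2],"dp":[[5,-0.5,0],[10,-0.5,0],[15,-0.5,0],[20,-0.5,0],[21.5,-0.5,0]],"twist":[0,0,0,0,0]}'; python3 -c "
from h import *
go(.6135,.0268,.0505)"
```

```text
time_s: 18.3
tcp_pos: [0.613, 0.0265, 0.0507]
eef_rot: [176.8, 89.9, -93.2]
contact_force: [-3.8, -0.1, 1.9]
gripper_width: 0.0377
tcp [0.613  0.0265 0.0507] t 18.3 w 0.0377 F [-3.8 -0.1  1.9] 
 axes [[-0.0, -0.003, -1.0], [-1.0, 0.0, 0.0], [0.0, 1.0, -0.003]] 
 dp mm [ 0.2 -0.5  0.3]
```

Contact with the board is felt. Releasing and going for 58.

```bash
python3 -m jog '{"fingers":[0.2,0.2,0.6,0.8,0.9],"dp":[[0.5,0,0],[0.5,0,0],[0.5,0,0],[0.5,0,0],[0.5,0,0]],"twist":[0,0,0,0,0]}'; python3 -m jog '{"fingers":[1,1,1,1,1],"dp":[[-5,0,0],[-25,0,0],[-60,0,0],[-95,0,0],[-100,0,0]],"twist":[0,0,0,0,0]}';  python3 -m jog '{"fingers":[1,1,1,1,1],"dp":[[0,15,-25],[0,35,-70],[0,52,-115],[0,70,-158],[0,90,-200]],"twist":[0,0,0,0,0]}';python3 -m jog '{"fingers":[1,1,1,1,1],"dp":[[0,20,-45],[0,40,-90],[0,53,-117],[0,53,-117],[0,53,-117]],"twist":[0,0,0,0,0]}'
python3 - <<'E'
from h import *
go(.470,-.291,.15); w=cap('wrist','w7.png')
import pickle;pickle.dump(w,open('w7.pkl','wb'))
E
```

```text
time_s: 18.8
tcp_pos: [0.6136, 0.0266, 0.0506]
eef_rot: [-152.4, 89.9, -62.4]
contact_force: [-0.3, -0.5, 0.5]
gripper_width: 0.0563
time_s: 19.3
tcp_pos: [0.6163, 0.0273, 0.1561]
eef_rot: [-94.6, 89.5, -4.5]
contact_force: [0.8, 0.0, 0.4]
gripper_width: 0.0873
time_s: 19.8
tcp_pos: [0.5258, -0.1743, 0.1557]
eef_rot: [-95.0, 89.4, -4.9]
contact_force: [1.0, -1.2, 0.5]
gripper_width: 0.0878
time_s: 20.3
tcp_pos: [0.4726, -0.292, 0.1554]
eef_rot: [-95.1, 89.4, -5.1]
contact_force: [0.9, 0.5, 0.8]
gripper_width: 0.0877
tcp [ 0.4726 -0.292   0.1554] t 20.3 w 0.0877 F [0.9 0.5 0.8] 
 axes [[0.01, -0.001, -1.0], [-1.0, 0.001, -0.01], [0.001, 1.0, -0.001]] 
 dp mm [5.3 2.7 1. ]
```

View pics/w7.png

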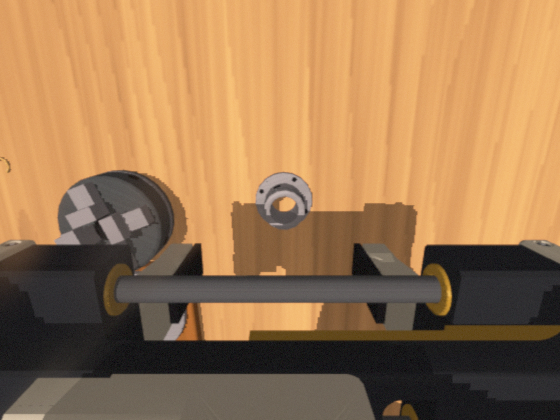

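Wrist: 58's flange spans columns 255–313, with its top edge at row 172. The chuck is to the left, clear of the gripper.

Run:
```python
from h import *
import pickle
w=pickle.load(open('w7.pkl','rb'))
t,l,rr=[ray(w,*p,.008) for p in [(284,172),(255,201),(313,201)]]
x,y=(l[0]+rr[0])/2,t[1]+.029; print(x,y,l[0]-rr[0]); print(ray(w,284,230,.008))
print('hub bore',ray(w,286,206,.042))
go(x,y,.032)
```

```text
0.467217124754169 -0.2925454631995978 0.058254469962343736
[ 0.46697239 -0.26134917  0.008     ]
hub bore [ 0.4658645  -0.29648039  0.042     ]
tcp [ 0.4731 -0.2914  0.1554] t 20.35 w 0.0877 F [ 0.1 -0.7 -0.4] 
 axes [[0.01, -0.001, -1.0], [-1.0, -0.001, -0.01], [-0.001, 1.0, -0.001]] 
 dp mm [123.3   7.1  -1.1]
```

```bash
python3 -m jog '{"fingers":[1,1,1,1,1],"dp":[[30,6,-1],[70,6,-1],[110,6,-1],[123,6,-1],[123,6,-1]],"twist":[0,0,0,0,0]}'
python3 - <<'E'
from h import *
w=cap('wrist')
g=cv2.cvtColor(w['frame'],cv2.COLOR_RGB2HSV)
go(.467,-.2925,.032)
u=int(proj(w,(.467,-.3,.008))[0]); print('pred top',proj(w,(.467,-.3215,.008)).round(1),'sat',[(v,int(g[v,u,1])) for v in range(190,226,2)])
E
```

```text
time_s: 20.85
tcp_pos: [0.4677, -0.2914, 0.0308]
eef_rot: [-90.6, 89.6, -0.5]
contact_force: [0.3, -0.4, 0.4]
gripper_width: 0.0878
tcp [ 0.4689 -0.2919  0.0324] t 20.9 w 0.0875 F [0.1 0.1 1. ] 
 axes [[0.009, -0.001, -1.0], [-1.0, -0.002, -0.009], [-0.002, 1.0, -0.001]] 
 dp mm [ 0.4  1.9 -0.6]
pred top [278.8 205. ] sat [(190, 138), (192, 136), (194, 139), (196, 138), (198, 137), (200, 141), (202, 136), (204, 44), (206, 21), (208, 26), (210, 25), (212, 26), (214, 23), (216, 26), (218, 26), (220, 27), (222, 24), (224, 31)]
```

```bash
python3 -m jog '{"fingers":[1,1,0.4,0.3,0.2],"dp":[[0,1.5,-1],[0,1.5,-1],[0,1.5,-1],[0,1.5,-1],[0,1.5,-1]],"twist":[0,0,0,0,0]}' 40;python3 -m jog '{"fingers":[0.2,0.2,0.2,0.2,0.2],"dp":[[0,0,0],[0,0,0],[0,0,0],[0,0,0],[0,0,0]],"twist":[0,0,0,0,0]}' 40;
python3 -m jog '{"fingers":[0.2,0.2,0.2,0.2,0.2],"dp":[[-25,0,0],[-65,0,0],[-100,0,0],[-115,0,0],[-115,0,0]],"twist":[0,0,0,0,0]}';python3 -m jog '{"fingers":[0.2,0.2,0.2,0.2,0.2],"dp":[[0,-8,25],[0,-22,65],[0,-37,110],[0,-52,155],[0,-67,200]],"twist":[0,0,0,0,0]}';python3 -m jog '{"fingers":[0.2,0.2,0.2,0.2,0.2],"dp":[[0,-15,45],[0,-30,90],[0,-45,135],[0,-60,175],[0,-72,205]],"twist":[0,0,0,0,0]}'; python3 -c "
from h import *
go(.610,.124,.1)"
```

```text
time_s: 21.4
tcp_pos: [0.4676, -0.2931, 0.033]
eef_rot: [-96.7, 89.4, -6.6]
contact_force: [0.3, -0.4, -0.2]
gripper_width: 0.0691
time_s: 21.9
tcp_pos: [0.4676, -0.2931, 0.0329]
eef_rot: [-96.8, 89.4, -6.7]
contact_force: [-0.6, -0.3, 0.1]
gripper_width: 0.0378
time_s: 22.4
tcp_pos: [0.4675, -0.2932, 0.15]
eef_rot: [-98.7, 89.2, -8.6]
contact_force: [0.2, 0.9, -4.4]
gripper_width: 0.0378
time_s: 22.9
tcp_pos: [0.5331, -0.0913, 0.1486]
eef_rot: [-101.2, 89.4, -11.1]
contact_force: [0.8, -0.4, -3.1]
gripper_width: 0.0377
time_s: 23.4
tcp_pos: [0.6042, 0.1161, 0.1465]
eef_rot: [-110.7, 89.5, -20.6]
contact_force: [0.1, -1.1, -3.1]
gripper_width: 0.0377
tcp [0.6042 0.1161 0.1465] t 23.4 w 0.0377 F [ 0.1 -1.1 -3.1] 
 axes [[0.008, -0.003, -1.0], [-1.0, -0.003, -0.008], [-0.003, 1.0, -0.003]] 
 dp mm [46.5 -5.5  8. ]
```

```bash
python3 -m jog '{"fingers":[0.2,0.2,0.2,0.2,0.2],"dp":[[10,-5.5,9.5],[25,-5.5,9.5],[40,-5.5,9.5],[46,-5.5,9.5],[46,-5.5,9.5]],"twist":[0,0,0,0,0]}';python3 -m jog '{"fingers":[0.2,0.2,0.2,0.2,0.2],"dp":[[5,0,0],[10,0,0],[15,0,0],[20,0,0],[25,0,0]],"twist":[0,0,0,0,0]}'
python3 - <<'E'
from h import *
go(.610,.1255,.0515)
im=[]
for n in('scene','side'):
    c=cap(n);f=cv2.cvtColor(c['frame'],cv2.COLOR_RGB2BGR); u,v=proj(c,[.614,.06,.04]).astype(int)
    im.append(cv2.resize(f[v-65:v+65,u-90:u+90],(390,282)))
cv2.imwrite('pics/p4.png',np.hstack(im))
E
```

```text
time_s: 23.9
tcp_pos: [0.6086, 0.1246, 0.0981]
eef_rot: [-138.9, 89.6, -48.7]
contact_force: [0.1, 0.3, -2.7]
gripper_width: 0.038
time_s: 24.4
tcp_pos: [0.6088, 0.1244, 0.0729]
eef_rot: [-135.8, 89.6, -45.7]
contact_force: [-0.1, 0.6, -3.6]
gripper_width: 0.0374
tcp [0.6088 0.1244 0.0729] t 24.4 w 0.0374 F [-0.1  0.6 -3.6] 
 axes [[0.005, -0.005, -1.0], [-1.0, -0.002, -0.005], [-0.002, 1.0, -0.005]] 
 dp mm [21.4 -1.1  1.1]
```

View pics/p4.png

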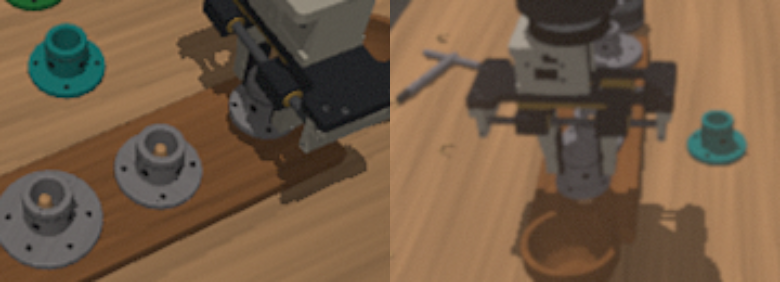

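84 and 71 are seated with their peg tips visible in the bores. 58 is over the last peg with no side force, so I'm finishing the descent.

```bash
python3 -m jog '{"fingers":[0.2,0.2,0.2,0.2,0.2],"dp":[[5,-1,1],[10,-1,1],[15,-1,1],[20,-1,1],[21.5,-1,1]],"twist":[0,0,0,0,0]}'; python3 -c "
from h import *
go(.61,.1255,.0505)"
```

```text
time_s: 25.0
tcp_pos: [0.6092, 0.125, 0.0509]
eef_rot: [-156.0, 89.6, -65.9]
contact_force: [-6.1, 0.7, 11.6]
gripper_width: 0.0376
tcp [0.6092 0.125  0.0509] t 25.0 w 0.0376 F [-6.1  0.7 11.6] 
 axes [[0.003, -0.006, -1.0], [-1.0, -0.002, -0.003], [-0.002, 1.0, -0.006]] 
 dp mm [ 0.4 -0.8  0.5]
```

It seated at the expected height (32.9 + 18 mm). Release, retreat and check.

```bash
python3 -m jog '{"fingers":[0.2,0.2,0.6,0.8,0.9],"dp":[[0,0,0],[0,0,0],[0,0,0],[0,0,0],[0,0,0]],"twist":[0,0,0,0,0]}'; python3 -m jog '{"fingers":[1,1,1,1,1],"dp":[[-5,0,0],[-25,0,0],[-65,0,0],[-110,0,0],[-150,0,0]],"twist":[0,0,0,0,0]}';  python3 -m jog '{"fingers":[1,1,1,1,1],"dp":[[0,15,30],[0,40,70],[0,65,110],[0,90,150],[0,90,150]],"twist":[0,0,0,0,0]}'
python3 - <<'E'
from h import *
go(.5,.27,.2)
c=cap('scene','fs.png');s=cap('side');w=cap('wrist')
import pickle;pickle.dump((c,s,w),open('f.pkl','wb'))
f=lambda q:cv2.cvtColor(q['frame'],cv2.COLOR_RGB2BGR)
a=cv2.resize(f(c)[170:380,90:460],(800,454))[:, :]; b=f(s)[130:330,170:380]
cv2.imwrite('pics/fin.png',a)
d0=pickle.load(open('cs1.pkl','rb'))[0]
df=cv2.absdiff(c['frame'],d0['frame']).max(2)
print('chuck diff',(df[300:370,105:178]>40).sum(),'bowl diff',(df[188:236,388:442]>40).sum())
E
```

```text
time_s: 25.5
tcp_pos: [0.6095, 0.1251, 0.0511]
eef_rot: [-150.6, 89.6, -60.5]
contact_force: [0.3, -1.1, 0.1]
gripper_width: 0.0564
time_s: 26.0
tcp_pos: [0.6092, 0.1259, 0.2037]
eef_rot: [-141.0, 89.6, -50.9]
contact_force: [0.1, 0.2, 0.1]
gripper_width: 0.0872
time_s: 26.5
tcp_pos: [0.5167, 0.2797, 0.2033]
eef_rot: [-126.2, 89.6, -35.8]
contact_force: [0.4, -1.3, 0.9]
gripper_width: 0.0877
tcp [0.5167 0.2797 0.2033] t 26.5 w 0.0877 F [ 0.4 -1.3  0.9] 
 axes [[0.005, -0.004, -1.0], [-1.0, -0.007, -0.005], [-0.007, 1.0, -0.004]] 
 dp mm [ 3.3 16.8 -9.5]
chuck diff 0 bowl diff 80
```

View pics/fin.png

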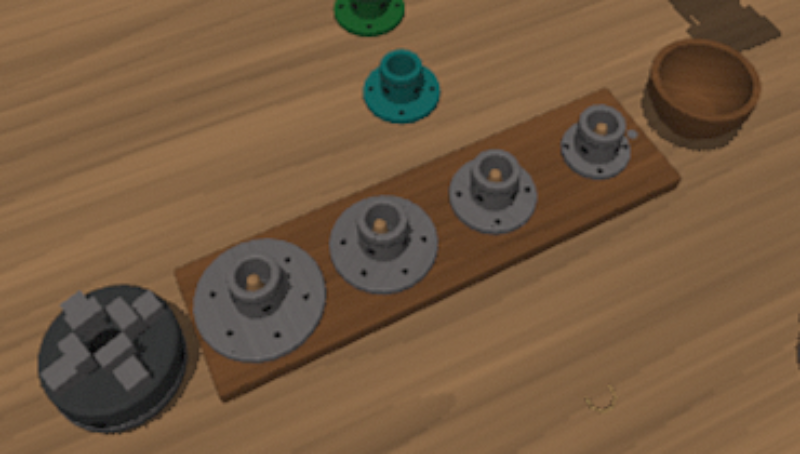

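All four lie flat, largest to smallest from the chuck end, with the peg tips visible in the bores. Chuck and bowl stand where they were; the small bowl difference is in the region where the arm's shadow moved.

```bash
python3 -c "
from plant import r
print(r.close_job())"
```

```text
the job is handed in; nothing more can be done
None
```

The four faceplates are on the pegs in order, 97, 84, 71 and 58 from the chuck end to the bowl end, and the job is handed in. I gripped each by the hub, lowered it onto its peg and released it at board height, taking 26.5 s of the 102 s. The hand-in gave no verdict.

- **Seating:** the last scene picture shows all four hub up and flat, with the peg tips visible in the bores. I judged flatness and seating by eye in that one view and did not measure them. The release heights matched the grip height plus the 18 mm board to within about 1 mm.
- **Board contact:** I clearly felt the board under the 71 and 58 plates before letting go. The 97 and 84 showed no such push in the last reading before release.
- **Chuck and bowl:** the chuck region was unchanged from the picture taken before the first grasp. The bowl region differed by 80 pixels, which I put down to the arm's shadow. The bowl looked in place.
- **Disagreement:** my camera estimates of the last two pegs' positions differed by up to about 5 mm. I used values in between, and both plates went on without jamming.

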